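# Put the forming punches back in their caddy

## Task

Put the four solid steel punches standing on the bench back in the wooden caddy, each upright on the floor of the pocket whose outline matches it: large round, small round, square and oblong. Set them down rather than dropping them, and leave the two pieces of hollow tube, which look like punches but do not belong, standing where they are.

Things in the scene. Friction and masses are not known exactly. Their poses are not given: they have to be found in the camera images.
- punch_large_mid (a point): Large round punch: solid cylinder, diameter 40, bevelled top edge (4 mm), about 0.6 kg. A thin dark line runs round it near the foot. Bare steel, stands upright, 62 high; this point is at its centre, 31 above its underside. z along its axis.
- punch_small_mid (a point): Small round punch: solid cylinder, diameter 24, bevelled top edge (4 mm), about 0.22 kg. A thin dark line runs round it near the foot. Bare steel, stands upright, 62 high; this point is at its centre, 31 above its underside. z along its axis.
- punch_square_mid (a point): Square punch: solid square bar, 32 by 32, about 0.5 kg. A thin dark line runs round it near the foot. Bare steel, stands upright, 62 high; this point is at its centre, 31 above its underside. x and y are normal to its side faces, z is up.
- punch_oblong_mid (a point): Oblong punch: solid flat bar, 52 long by 24 wide, about 0.6 kg. A thin dark line runs round it near the foot. Bare steel, stands upright, 62 high; this point is at its centre, 31 above its underside. x is along the 52 mm side, y along the 24 mm side, z is up.
- tube_square_mid (a point): Square tube offcut (does not belong in the caddy): outside 32 by 32, wall 3, open right through, so from above one sees a hole. Bare steel, stands upright, 62 high; this point is at its centre, 31 above its underside.
- tube_round_mid (a point): Round tube offcut (does not belong in the caddy): outside diameter 40, bore 33, open right through, so from above one sees a hole. Bare steel, stands upright, 62 high; this point is at its centre, 31 above its underside.
- pocket_large (a point): Pocket for the large round punch: round, diameter 56, the larger of the two round ones. This point is the centre of the pocket's floor, 11 above the bench; the pocket is 15 deep, its rim 26 above the bench. Its block is plywood, 86 square, fixed in the 198 mm square wooden caddy (walls 22 high) beside its three neighbours, block centres 90 apart in a 2 by 2 pattern; x and y are along the block's sides.
- pocket_small (a point): Pocket for the small round punch: round, diameter 40, the smaller of the two round ones. This point is the centre of the pocket's floor, 11 above the bench; the pocket is 15 deep, its rim 26 above the bench. Its block is plywood, 86 square, fixed in the 198 mm square wooden caddy (walls 22 high) beside its three neighbours, block centres 90 apart in a 2 by 2 pattern; x and y are along the block's sides.
- pocket_square (a point): Pocket for the square punch: square, 48 by 48. This point is the centre of the pocket's floor, 11 above the bench; the pocket is 15 deep, its rim 26 above the bench. Its block is plywood, 86 square, fixed in the 198 mm square wooden caddy (walls 22 high) beside its three neighbours, block centres 90 apart in a 2 by 2 pattern; x and y are along the pocket's sides.
- pocket_oblong (a point): Pocket for the oblong punch: 68 long by 40 wide. This point is the centre of the pocket's floor, 11 above the bench; the pocket is 15 deep, its rim 26 above the bench. Its block is plywood, 86 square, fixed in the 198 mm square wooden caddy (walls 22 high) beside its three neighbours, block centres 90 apart in a 2 by 2 pattern; x is along the 68 mm side, y along the 40 mm side.

How it is judged (in metres and radians):
At the end, for the whole second after the job is handed in: Each punch stands upright (0.12 rad) and at rest on the floor of its matching pocket: centre within 14 mm of the pocket's centre seen from above and 26 to 36 mm above its floor. Both tube offcuts are within 30 mm of where they started and upright (0.3 rad) (horizontal distance between punch_large_mid and pocket_large below 0.014 m and z of punch_large_mid in the frame of pocket_large between 0.026 and 0.036 m and angle between each of punch_large_mid, punch_small_mid, punch_square_mid, punch_oblong_mid's own z axis and vertical below 0.12 rad and linear speed of each of punch_large, punch_small, punch_square, punch_oblong below 0.02 m/s and horizontal distance between punch_small_mid and pocket_small below 0.014 m and z of punch_small_mid in the frame of pocket_small between 0.026 and 0.036 m and horizontal distance between punch_square_mid and pocket_square below 0.014 m and z of punch_square_mid in the frame of pocket_square between 0.026 and 0.036 m and horizontal distance between punch_oblong_mid and pocket_oblong below 0.014 m and z of punch_oblong_mid in the frame of pocket_oblong between 0.026 and 0.036 m and distance of each of tube_square_mid, tube_round_mid from where it was at the start of the episode below 0.03 m and angle between each of tube_square_mid, tube_round_mid's own z axis and vertical below 0.3 rad); the robot touches nothing.
It fails at once if a punch is dropped (falls freely by more than about 25 mm) ((contact force between punch_large and the fingers below 0.1 N and linear speed of punch_large above 0.7 m/s) or (contact force between punch_small and the fingers below 0.1 N and linear speed of punch_small above 0.7 m/s) or (contact force between punch_square and the fingers below 0.1 N and linear speed of punch_square above 0.7 m/s) or (contact force between punch_oblong and the fingers below 0.1 N and linear speed of punch_oblong above 0.7 m/s)).
It fails at once if a tube offcut is moved by more than 30 mm (distance of any of tube_square_mid, tube_round_mid from where it was at the start of the episode above 0.03 m).
It also fails if it takes over 101 s, if anything falls off the work surface, if the arm or the gripper's body presses on something with over 40 N, if the wrist force passes 120 N, or if a joint passes its speed limit or range.

## Robot

A 6-joint arm with a two-finger parallel gripper is mounted at the origin on the work surface. World frame = base frame: x ahead of the robot, y to its left, z up, the work surface at z = 0. Lengths are in m, angles in degrees, forces in N, time in s.
With the tool pointing down it reaches from about 0.4 to 0.825 m from the base axis. Payload 7 kg.
Tool frame: the origin (TCP) lies midway between the tips of the shut fingers; the grasp point (between the pads) lies 19 mm behind it (r.grip_point_offset is the z of the grasp point in the tool frame, in m); z points along the fingers, y is the line along which they close (so a half turn about z gives the same grasp; the last joint's range is limited). The gripper opens to 88 mm and grips with 3 to 60 N. Pads are 19 mm wide; open, the fingers measure 130 mm over their backs; the gripper's body (78 mm by 193 mm) begins 47 mm behind the grasp point.
Start: joints at [92.08, 20.546, 0.682, 0, -70.136, -16.507], TCP at [0.168, 0.654, 0.227] pointing down, gripper open.
Joint ranges: [-176.03, 176.03], [-82.01, 121.73], [-58.28, 71.71], [-173.87, 95.51], [-174.79, -0.11], [-173.66, 173.66]. Speed limits (degrees/s): [136.94, 136.94, 172.46, 180, 180, 180].

## Interface

Orientations are given as [roll, pitch, yaw] about the fixed x, y, z axes, in that order (R = Rz(yaw) Ry(pitch) Rx(roll)).
In Python, from plant import r, viewer, recognise, outline_of, pinpoint gives the robot as it stands.
- The arm moves only by the tool move_arm, never from a script. Its argument "targets" is a list of rows, each a list of 2 entries, a list of its own where there are three numbers: the shift along the tool's x, y, z in cm, then the turn, a rotation vector about the tool's x, y, z in rad. A call has 1 to 5 rows; each row is the pose to reach, as a shift and turn from the pose commanded when the call began, along the tool's axes at that moment; what a row does not reach only later rows make up. A row lasts 1/8 s, in which the tool goes at most 62.5 mm and 10.7 degrees, less where a joint would pass 70% of its speed; a pose out of reach is approached as far as the arm can. A call with a gripper value outside its range is refused whole. "jaw" is the finger opening in cm, from 0 to 8.76, set as the call begins (left out, the last holds). The fingers move at their own pace and stop on an object; "squeeze" is the grip in N (left out, the last holds). Time passes only in rows, so rows that repeat a pose let the fingers close. It gives the time, the measured TCP pose, the force, the opening and the grip force at its end, in the units of the state.
- r.get_state(): the state, without advancing time (a new reading comes with each control period).
- viewer.capture(name): name is "scene" or "top"; returns a dict with "image" (480x640x3 uint8, blue, green, red), "intrinsics" (3x3 intrinsics, pixels), "camera_from_world" (4x4, takes a point from world to camera coordinates). Camera axes: x right, y up, looking along -z (the intrinsics and any distortion apply to the point x, -y, -z); pixel columns grow to the right and rows downward; lengths in m; the calibration is good to about 2 mm. A picture is of the moment at which its call begins. There is no depth.
- r.close_job(): hands the job in; it is judged then, once.
Trained networks look in the newest picture that a camera, given by its name, has taken for a name from the list of things; names that differ only in an ending like _2 or _b are one class to them, and where a whole thing is asked for, a point or a joint stands for the part that bears it (a point fixed in the world has none). Each returns a list of dicts, best first, with "score" (0 to 1); they miss things now and then, are a little off and sometimes report something else, mostly with a low value. They report only what shows in the picture. A call takes as long as a camera call.
- recognise(label, camera): "box" ([left, top, right, bottom] in pixels, round what is visible of it).
- outline_of(label, camera): "mask" (480x640 bool, what is visible of it) and "box" ([left, top, right, bottom] in pixels, round what is visible of it).
- pinpoint(label, camera): "location" ([row, column] in pixels: a listed point, or the origin of a listed thing).
The state is a dict: "time_s": time; "joints": joint angles; "qd": joint speeds; "joint_torque": joint torques, N m; "tcp_pos": TCP position; "eef_rot": TCP orientation; "contact_force": force on the tool from outside, world axes, zero at the start; "moment": the same for the moment, N m; "gripper_width": finger opening in m; "gripper_force": force on a finger pad.
Only numpy, scipy, OpenCV 4.12 (cv2) and the standard library are available. Lean on these libraries where they do the work, as an engineer would, in place of code of your own. Each camera call takes 0.05 s, during which the arm holds its last target. There are 200 camera calls.

## Working session

There is one attempt and no reset: what is moved stays moved. The work goes in short steps, Python scripts to look and compute and a tool call to move; the robot and the scene stay as the last step left them, time stands still between calls to the robot, and variables do not carry over. Pictures are saved under pics/ and viewed, at most 14 in all, crops included, and the job is handed in when it is done.

Besides the shell and the picture viewer there is one more tool, called after "Request:" by a JSON object that holds its "api" and its "payload", one argument or row to a line. move_arm: Moves the arm, as the interface text tells. Its arguments: {"type":"object","properties":{"targets":{"type":"array","items":{"type":"array"}},"jaw":{"type":"number"},"squeeze":{"type":"number"}},"required":["targets"]}

```bash
ls; mkdir -p pics; python3 - <<'E'
from plant import r, viewer, recognise, outline_of, pinpoint
import cv2
s=r.get_state(); print(s['time_s'],s['tcp_pos'],s['eef_rot'],s['gripper_width'],r.grip_point_offset)
for c in ("top","scene"):
    d=viewer.capture(c); cv2.imwrite(f"pics/{c}0.png",d["image"]); print(c,d["intrinsics"],d["camera_from_world"])
    for n in "punch_large_mid punch_small_mid punch_square_mid punch_oblong_mid tube_square_mid tube_round_mid pocket_large pocket_small pocket_square pocket_oblong".split():
        print(n,[([int(v) for v in p['location']],round(p['score'],2)) for p in pinpoint(n,c)[:3]])
E
```

```text
pics
0.0 [0.16805099 0.65321792 0.22558292] [ 1.79901226e+02 -6.48320042e-03 -1.44339603e+01] 0.08751835304147312 -0.0188
top [[590.31607376   0.         315.3441268 ]
 [  0.         590.31607376 240.46050113]
 [  0.           0.           1.        ]] [[ 7.70357328e-03 -9.99969973e-01  8.41989911e-04 -5.02565317e-02]
 [ 9.92221002e-01  7.74849502e-03  1.24247513e-01 -5.16612660e-01]
 [-1.24250307e-01 -1.21709751e-04  9.92250899e-01 -1.13420396e+00]
 [ 0.00000000e+00  0.00000000e+00  0.00000000e+00  1.00000000e+00]]
punch_large_mid [([271, 397], 0.72)]
punch_small_mid [([208, 328], 0.64)]
punch_square_mid [([272, 441], 0.68)]
punch_oblong_mid [([213, 390], 0.91)]
tube_square_mid [([282, 335], 0.64), ([210, 389], 0.63)]
tube_round_mid [([214, 445], 0.94)]
pocket_large [([242, 217], 0.82)]
pocket_small [([196, 176], 0.88)]
pocket_square [([240, 169], 0.57)]
pocket_oblong [([202, 224], 0.78)]
scene [[513.8189525    0.         326.45976958]
 [  0.         513.8189525  241.97752724]
 [  0.           0.           1.        ]] [[-0.84396844  0.53609996  0.01772289  0.48075241]
 [-0.34159402 -0.56265016  0.75282025  0.10126446]
 [ 0.41355869  0.6293025   0.65798752 -1.17893847]
 [ 0.          0.          0.          1.        ]]
punch_large_mid [([202, 319], 0.78), ([369, 434], 0.2)]
punch_small_mid [([260, 297], 0.81)]
punch_square_mid [([178, 299], 0.58)]
punch_oblong_mid [([195, 246], 0.41)]
tube_square_mid [([227, 356], 0.89)]
tube_round_mid [([198, 243], 0.74)]
pocket_large [([330, 407], 0.9)]
pocket_small [([391, 388], 0.75), ([370, 434], 0.63), ([330, 405], 0.53)]
pocket_square [([370, 433], 0.86)]
pocket_oblong [([351, 359], 0.74)]
```

View pics/top0.png

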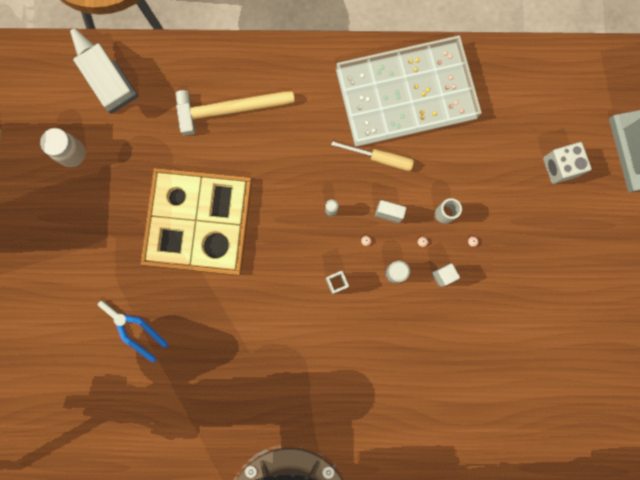

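View pics/scene0.png

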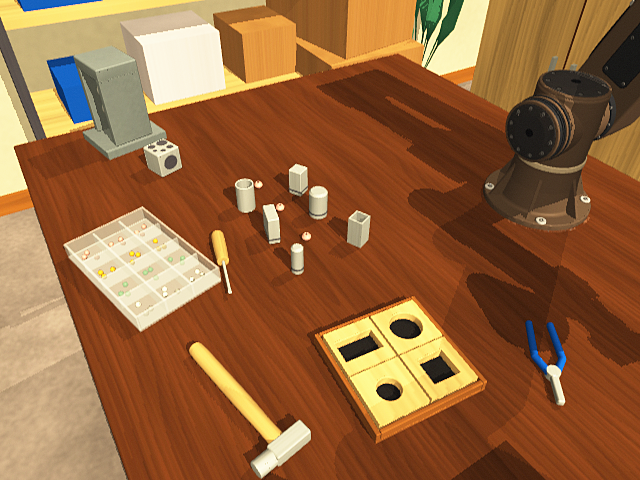

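The top view shows the caddy centred near (col 196, row 220): small round top-left, oblong top-right, square bottom-left and large round bottom-right. The solid punches are small at (331,207), oblong (391,211), large (398,271) and square (446,274). The tubes are at (448,210) and (337,282). Next I'll fit poses from the outlines in both cameras.

```bash
cat > h.py <<'E'
from plant import r, viewer, recognise, outline_of, pinpoint
import cv2, numpy as np
from scipy.optimize import minimize, least_squares
def proj(d,P):
    P=np.atleast_2d(P); c=(d["camera_from_world"]@np.c_[P,np.ones(len(P))].T).T[:,:3]
    q=np.c_[c[:,0],-c[:,1],-c[:,2]]@d["intrinsics"].T
    return q[:,:2]/q[:,2:]
def rect(a,b): return np.array([[a,b],[-a,b],[-a,-b],[a,-b]])/2000
def circ(D): t=np.linspace(0,2*np.pi,40,endpoint=False); return D/2000*np.c_[np.cos(t),np.sin(t)]
def prism(s,top=None): 
    if top is None: return np.vstack([np.c_[s,0*s[:,0]],np.c_[s,0*s[:,0]+.062]])
    return np.vstack([np.c_[s,0*s[:,0]],np.c_[s,0*s[:,0]+.058],np.c_[top,0*top[:,0]+.062]])
M={"punch_large_mid":prism(circ(40),circ(32)),"punch_small_mid":prism(circ(24),circ(16)),"punch_square_mid":prism(rect(32,32)),
 "punch_oblong_mid":prism(rect(52,24)),"tube_square_mid":prism(rect(32,32)),"tube_round_mid":prism(circ(40))}
def place(P,p,z0=0):
    c,s=np.cos(p[2]),np.sin(p[2]); return np.c_[P[:,:2]@np.array([[c,s],[-s,c]])+p[:2],P[:,2]+z0]
def raster(d,P,o,S=8,n=90):
    h=cv2.convexHull(((proj(d,P)-o+.5)*S).astype(np.float32)).round().astype(np.int32)
    im=np.zeros((n*S,n*S),np.uint8); cv2.fillPoly(im,[h],255)
    return cv2.resize(im,(n,n),interpolation=cv2.INTER_AREA)/255.
def fit(name,views,masks,p0,z0=0):
    os_=[np.round(proj(d,[[p0[0],p0[1],.03+z0]])[0])-45 for d in views]
    ms=[]
    for m,o in zip(masks,os_):
        mm=np.pad(m.astype(float),100); x,y=(o+100).astype(int); ms.append(mm[y:y+90,x:x+90])
    def f(q):
        p=[q[0]/1000,q[1]/1000,q[2]/30]
        return sum(np.abs(raster(d,place(M[name],p,z0),o)-m).sum() for d,o,m in zip(views,os_,ms))
    best=None
    for a in ([0,.4,.8,1.2,1.6,2,2.4,2.8] if 'square' in name or 'oblong' in name else [0]):
        q0=np.array([p0[0]*1000,p0[1]*1000,a*30])
        b=minimize(f,q0,method='Nelder-Mead',options=dict(initial_simplex=q0+np.array([[0,0,0],[8,0,0],[0,8,0],[0,0,8]]),xatol=.05,fatol=.2))
        if best is None or b.fun<best.fun: best=b
    return best.x[0],best.x[1],np.degrees(best.x[2]/30),best.fun,[m.sum() for m in ms]
def ray(d,px,z):
    f=lambda p:(proj(d,[[p[0],p[1],z]])[0]-px); return least_squares(f,[.5,0]).x
E
python3 - <<'E'
from h import *
V={c:viewer.capture(c) for c in("top","scene")}
off={"pocket_small":(1,1),"pocket_oblong":(1,-1),"pocket_square":(-1,1),"pocket_large":(-1,-1)}
D=[(V[c],.045*np.array(o),np.array(pinpoint(n,c)[0]['location'])[::-1]) for n,o in off.items() for c in V if (n,c)!=("pocket_small","x")]
def res(p): return np.concatenate([proj(d,place(np.array([[*o,0]]),p,.011))[0]-px for d,o,px in D])
s=least_squares(res,[.55,.15,0],loss='soft_l1')
print("caddy",s.x[:2],np.degrees(s.x[2])); print(s.fun.reshape(-1,4).round(1))
for n,o in off.items(): print(n,(place(np.array([[*(.045*np.array(o)),0]]),s.x)[0,:2]*1000).round(1))
seeds={"punch_large_mid":(271,397),"punch_small_mid":(208,328),"punch_square_mid":(272,441),"punch_oblong_mid":(213,390),"tube_square_mid":(282,335),"tube_round_mid":(214,445)}
for n,(row,col) in seeds.items():
    p0=ray(V["top"],(col,row),.031); mk={}
    for c in V:
        t=proj(V[c],[[*p0,.031]])[0]
        for o in outline_of(n,c):
            b=o['box']
            if np.hypot((b[0]+b[2])/2-t[0],(b[1]+b[3])/2-t[1])<14: mk[c]=o['mask'];break
    for cs in (["top","scene"],["top"],["scene"]):
        if all(c in mk for c in cs):
            x=fit(n,[V[c] for c in cs],[mk[c] for c in cs],p0); print(n,cs,np.round(x[:4],1),x[4])
# clean picture: caddy overlay
im=V["top"]["image"].copy()
for q in [s.x]:
    h=proj(V["top"],place(np.c_[rect(198,198),np.zeros(4)],q,.022)); cv2.polylines(im,[(h*8).round().astype(np.int32)],True,(255,0,255),1,cv2.LINE_AA,3)
    for n,o in off.items():
        u,v=proj(V["top"],place(np.array([[*(.045*np.array(o)),0]]),q,.011))[0].round().astype(int); im[v,u]=(0,0,255)
cv2.imwrite("pics/c1.png",cv2.resize(im[150:310,120:480],None,fx=2.2,fy=2.2,interpolation=cv2.INTER_NEAREST))
E
```

```text
caddy [0.55875139 0.18961617] -4.784337731292085
[[ 5.1  0.9  0.1  0.7]
 [-1.4 -4.3  0.  -2.2]
 [ 2.2 -0.5  0.8  0.2]
 [-2.4 -0.8  0.3 -1.7]]
pocket_small [607.3 230.7]
pocket_oblong [599.8 141. ]
pocket_square [517.7 238.2]
pocket_large [510.2 148.5]
punch_large_mid ['top', 'scene'] [ 458.  -210.2   14.   104.4] [np.float64(387.0), np.float64(568.0)]
punch_large_mid ['top'] [ 456.4 -207.7    9.2   39.4] [np.float64(387.0)]
punch_large_mid ['scene'] [ 457.7 -211.6   16.2   20.1] [np.float64(568.0)]
punch_small_mid ['top', 'scene'] [585.5 -79.1   6.7  88.5] [np.float64(182.0), np.float64(356.0)]
punch_small_mid ['top'] [583.8 -76.8   6.1  15.7] [np.float64(182.0)]
punch_small_mid ['scene'] [583.6 -83.   14.7  30.1] [np.float64(356.0)]
punch_square_mid ['top'] [ 450.2 -301.4  118.8   29.4] [np.float64(417.0)]
punch_oblong_mid ['top'] [ 575.9 -193.2   75.7   26.5] [np.float64(493.0)]
tube_square_mid ['top', 'scene'] [435.5 -89.9 205.2 250.1] [np.float64(155.0), np.float64(665.0)]
tube_square_mid ['top'] [434.2 -87.9  23.9 167.6] [np.float64(155.0)]
tube_square_mid ['scene'] [434.6 -92.3  24.3  35. ] [np.float64(665.0)]
tube_round_mid ['top', 'scene'] [ 580.4 -311.6   12.5  189.6] [np.float64(384.0), np.float64(606.0)]
tube_round_mid ['top'] [ 579.  -309.6   11.4  112.5] [np.float64(384.0)]
tube_round_mid ['scene'] [ 580.4 -313.9   15.2   31.6] [np.float64(606.0)]
```

View pics/c1.png

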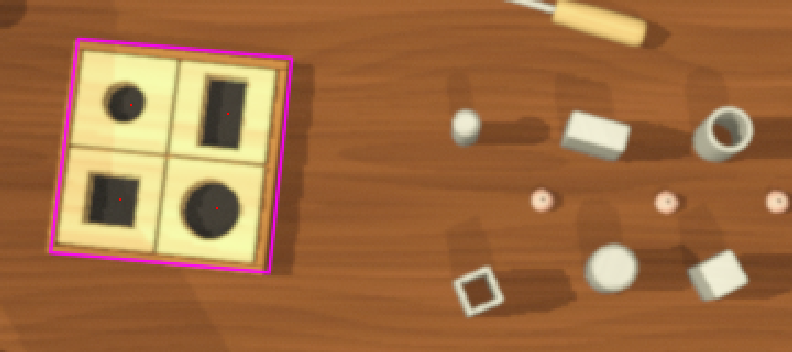

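The overlay outline matches the caddy frame (corners about 78,40 / 292,58 / 268,271 / 52,252 in the crop). The pocket dots agree with the floors once parallax is allowed for. I'll refine the caddy from its yellow blocks and get the missing scene fits.

```bash
python3 - <<'E'
from h import *
import h
V={c:viewer.capture(c) for c in("top","scene")}
p0=[.5588,.1896]
M["blk"]=np.c_[rect(176,176),np.zeros(4)+.026]
def bfit(cs):
    ms=[]
    for c in cs:
        im=V[c]["image"]; roi=np.zeros(im.shape[:2],np.uint8)
        cv2.fillPoly(roi,[cv2.convexHull(proj(V[c],place(np.c_[rect(210,210),np.zeros(4)+.02],[*p0,np.radians(-4.8)])).astype(np.float32)).round().astype(np.int32)],1)
        hsv=cv2.cvtColor(im,cv2.COLOR_BGR2HSV); m=((hsv[...,2]>185)&(hsv[...,0]>17)&(hsv[...,0]<40)&(roi>0)).astype(np.uint8)
        hu=cv2.convexHull(cv2.findNonZero(cv2.morphologyEx(m,cv2.MORPH_OPEN,np.ones((3,3))))); f=np.zeros_like(m); cv2.fillPoly(f,[hu],1); ms.append(f.astype(float))
    def cost(q):
        t=0
        for c,m in zip(cs,ms):
            hh=(8*(proj(V[c],place(M["blk"],[q[0]/1000,q[1]/1000,q[2]/30]))+.5)).round().astype(np.int32)
            b=np.zeros((480*8,640*8),np.uint8); cv2.fillPoly(b,[cv2.convexHull(hh)],255)
            t+=np.abs(cv2.resize(b,(640,480),interpolation=cv2.INTER_AREA)/255-m).sum()
        return t
    q0=np.array([558,190,-2.5]); b=minimize(cost,q0,method='Nelder-Mead',options=dict(initial_simplex=q0+np.array([[0,0,0],[6,0,0],[0,6,0],[0,0,2]]),xatol=.1,fatol=1,maxfev=80))
    print(cs,b.x[:2].round(1),np.degrees(b.x[2]/30).round(1),b.fun,[m.sum() for m in ms])
bfit(["top"]);bfit(["scene"])
for n,p in {"punch_square_mid":(.450,-.3014),"punch_oblong_mid":(.576,-.193)}.items():
    d=V["scene"]; t=proj(d,[[*p,.031]])[0]; print(n,t)
    for nm in M:
        if nm=="blk":continue
        for o in outline_of(nm,"scene"):
            b=o['box']
            if np.hypot((b[0]+b[2])/2-t[0],(b[1]+b[3])/2-t[1])<16:
                x=fit(n,[d],[o['mask']],p); print(nm,o['score'],np.round(x[:4],1),x[4])
E
```

```text
['top'] [556.8 193.3] -5.3 335.42352941176466 [np.float64(8060.0)]
['scene'] [560.8 196.1] -5.4 507.0509803921568 [np.float64(11022.0)]
punch_square_mid [299.90268791 179.87092368]
punch_square_mid 0.63 [ 453.1 -306.7   52.4   61.7] [np.float64(440.0)]
punch_oblong_mid [273.04947496 224.00733342]
punch_oblong_mid 0.66 [ 577.6 -199.5   75.4   39.4] [np.float64(570.0)]
```

```bash
cat > go.py <<'E'
import sys, numpy as np
from plant import r
from scipy.spatial.transform import Rotation as R
s=r.get_state(); p=np.array(s['tcp_pos']); Q=R.from_euler('xyz',s['eef_rot'],degrees=True)
print(s['time_s'],p.round(4),np.round(s['eef_rot'],1),np.round(s['joints'],0))
# successive targets x,y,z(mm),yaw, each from the pose before
for a in sys.argv[1:]:
    x,y,z,w=map(float,a.split(',')); T=R.from_euler('xyz',[180,0,w],degrees=True); t=np.array([x,y,z])/1000
    print((Q.inv().apply(t-p)*100).round(2),(Q.inv()*T).as_rotvec().round(3)); p,Q=t,T
E
python3 go.py 400,240,230,-45 584,-80,150,-95.2
```

```text
2.9 [0.1682 0.6537 0.2266] [-180.     0.   -14.4] [ 92.  21.   1.  -0. -70. -17.]
[32.76 34.29 -0.35] [-0.     0.     0.534]
[35.64  9.62  8.  ] [ 0.    -0.     0.876]
```

Request:
{"api": "move_arm", "payload": {
  "targets": [
    [[5,5,0],[0,0,0.1]],
    [[10,10,0],[0,0,0.2]],
    [[15,15,0],[0,0,0.3]],
    [[19,20,0],[0,0,0.4]],
    [[23,24,0],[0,0,0.5]]
  ],
  "jaw": 6,
  "squeeze": 30
}}

```text
time_s: 3.52
tcp_pos: [0.3219, 0.3796, 0.2269]
eef_rot: [-180.0, 0.0, -43.2]
contact_force: [1.4, -0.1, 0.5]
gripper_width: 0.0602
gripper_force: 0.0
```

```bash
python3 go.py 584,-80,150,-95.2
```

```text
3.525 [0.3219 0.3796 0.2269] [-180.     0.   -43.2] [ 72.   4. -21.   0. -65. -26.]
[50.58 15.55  7.67] [-0.001  0.001  0.907]
```

Request:
{"api": "move_arm", "payload": {
  "targets": [
    [[5.5,1.7,0],[0,0,0.18]],
    [[11,3.4,0],[0,0,0.36]],
    [[16.5,5,0],[0,0,0.54]],
    [[22,6.7,0],[0,0,0.72]],
    [[27.5,8.3,0],[0,0,0.88]]
  ]
}}

```text
time_s: 4.15
tcp_pos: [0.4663, 0.1314, 0.2271]
eef_rot: [-179.9, 0.0, -93.8]
contact_force: [1.1, 1.2, -1.5]
gripper_width: 0.0601
gripper_force: 0.0
```

Request:
{"api": "move_arm", "payload": {
  "targets": [
    [[0,0,1],[0,0,0]],
    [[0,0,2],[0,0,0]]
  ]
}}

```text
time_s: 4.4
tcp_pos: [0.4655, 0.1328, 0.2061]
eef_rot: [-180.0, 0.0, -93.5]
contact_force: [0.7, -0.0, 0.3]
gripper_width: 0.0603
gripper_force: 0.0
```

```bash
python3 go.py 584,-80,120,-95.2
```

```text
4.4 [0.4655 0.1328 0.2061] [-180.     0.   -93.5] [ 39.   3. -24.  -0. -62. -43.]
[ 20.51 -13.13   8.6 ] [-0.     0.     0.029]
```

Request:
{"api": "move_arm", "payload": {
  "targets": [
    [[4.5,-2.9,0.5],[0,0,0.03]],
    [[9,-5.7,1],[0,0,0.03]],
    [[13.5,-8.6,2],[0,0,0.03]],
    [[18,-11.5,4],[0,0,0.03]],
    [[20.5,-13.1,7],[0,0,0.03]]
  ]
}}

```text
time_s: 5.03
tcp_pos: [0.5853, -0.0798, 0.136]
eef_rot: [-179.9, 0.0, -95.1]
contact_force: [0.4, 0.5, -0.3]
gripper_width: 0.06
gripper_force: 0.0
```

```bash
python3 - <<'E'
from h import *
# does the arm appear in the top camera above the punch?  check alignment
d=viewer.capture("top"); s=r.get_state(); print(s['tcp_pos'],proj(d,[s['tcp_pos'],[.584,-.080,.031]]))
cv2.imwrite("pics/t2.png",cv2.resize(d["image"][130:300,250:480],None,fx=3.4,fy=3.4,interpolation=cv2.INTER_CUBIC))
E
python3 go.py 584,-80,26,-95.2
```

```text
[ 0.58362581 -0.08149705  0.13093637] [[334.99468254 197.63899455]
 [332.54468873 207.29217283]]
5.075 [ 0.5836 -0.0815  0.1309] [ 1.797e+02 -1.000e-01 -9.520e+01] [ 11.  17. -18.  -0. -56. -16.]
[-0.16 -0.08 10.49] [ 0.005 -0.001  0.   ]
```

View pics/t2.png

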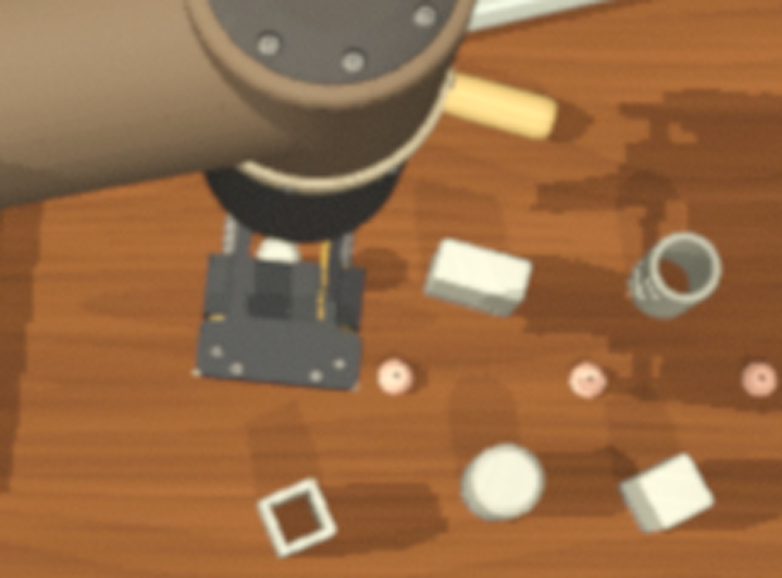

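The gripper straddles the small punch, whose top shows at (277,248) of the crop between the fingers. Descending.

Request:
{"api": "move_arm", "payload": {
  "targets": [
    [[-0.1,0,3],[0,0,0]],
    [[-0.1,0,6],[0,0,0]],
    [[-0.1,0,9],[0,0,0]],
    [[-0.1,0,10.4],[0,0,0]],
    [[-0.1,0,10.4],[0,0,0]]
  ]
}}

```text
time_s: 5.7
tcp_pos: [0.5834, -0.0777, 0.0317]
eef_rot: [179.9, -0.0, -95.1]
contact_force: [0.5, 0.4, 0.7]
gripper_width: 0.0602
gripper_force: 0.0
```

Request:
{"api": "move_arm", "payload": {
  "targets": [
    [[0,0,0],[0,0,0]],
    [[0,0,0],[0,0,0]],
    [[0,0,0],[0,0,0]],
    [[0,0,0],[0,0,0]],
    [[0,0,0],[0,0,0]]
  ],
  "jaw": 0.5
}}

```text
time_s: 6.32
tcp_pos: [0.5842, -0.0786, 0.033]
eef_rot: [-180.0, 0.0, -95.2]
contact_force: [0.1, -0.5, 2.7]
gripper_width: 0.0237
gripper_force: 30.0
```

Request:
{"api": "move_arm", "payload": {
  "targets": [
    [[0,0,-2],[0,0,0]],
    [[0,0,-4.5],[0,0,0]],
    [[0,0,-7],[0,0,0]],
    [[0,0,-8.5],[0,0,0]],
    [[0,0,-9],[0,0,0]]
  ]
}}

```text
time_s: 6.95
tcp_pos: [0.584, -0.0785, 0.123]
eef_rot: [-180.0, 0.0, -95.2]
contact_force: [0.2, 0.1, -3.1]
gripper_width: 0.0237
gripper_force: 30.0
```

```bash
python3 go.py 607,234,123,-95.2; python3 -c "
from plant import r;s=r.get_state();print(s['gripper_width'],s['contact_force'])"
```

```text
6.95 [ 0.584  -0.0785  0.123 ] [-180.     0.   -95.2] [ 11.  18. -18.  -0. -54. -17.]
[-3.133e+01  5.500e-01  1.000e-02] [-0.001  0.    -0.   ]
0.023667842532960264 [ 0.1542924   0.11671572 -3.14037089]
```

Request:
{"api": "move_arm", "payload": {
  "targets": [
    [[-4,0,0],[0,0,0]],
    [[-9,0.1,0],[0,0,0]],
    [[-14,0.2,0],[0,0,0]],
    [[-19,0.3,0],[0,0,0]],
    [[-24,0.4,0],[0,0,0]]
  ]
}}

```text
time_s: 7.58
tcp_pos: [0.6011, 0.1622, 0.1214]
eef_rot: [179.9, -0.0, -95.2]
contact_force: [1.0, -0.7, -2.0]
gripper_width: 0.0234
gripper_force: 30.0
```

Request:
{"api": "move_arm", "payload": {
  "targets": [
    [[-4,0.1,0],[0,0,0]],
    [[-6.3,0.1,0],[0,0,0]],
    [[-7.3,0.1,0],[0,0,0]],
    [[-7.3,0.1,0],[0,0,0]]
  ]
}}

```text
time_s: 8.07
tcp_pos: [0.6071, 0.2332, 0.122]
eef_rot: [180.0, -0.0, -95.2]
contact_force: [0.7, -0.5, -2.5]
gripper_width: 0.0232
gripper_force: 30.0
```

```bash
python3 go.py 607,234,45,-95.2;python3 - <<'E'
from h import *
d=viewer.capture("scene"); 
cv2.imwrite("pics/s3.png",cv2.resize(d["image"][230:460,280:520],None,fx=2.5,fy=2.5,interpolation=cv2.INTER_CUBIC))
d=viewer.capture("top"); print(proj(d,[[.607,.234,.011],[.607,.234,.026]]))
cv2.imwrite("pics/t3.png",cv2.resize(d["image"][130:300,110:340],None,fx=3,fy=3,interpolation=cv2.INTER_CUBIC))
E
```

```text
8.075 [0.6071 0.2332 0.122 ] [180.   -0.  -95.2] [ 38.  23. -10.  -0. -57. -43.]
[-0.08  0.01  7.7 ] [ 0.001 -0.001 -0.   ]
[[177.67327765 196.70877211]
 [175.94873644 195.22939191]]
```

View pics/s3.png

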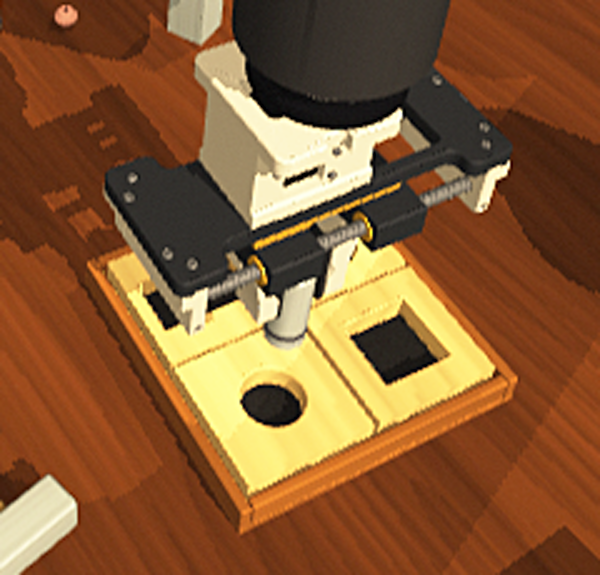

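The scene crop shows the punch hanging upright with its foot at (287,340), above the small round pocket at (273,403). The top projection agrees with the seen rim (176,195).

Request:
{"api": "move_arm", "payload": {
  "targets": [
    [[0,0,2.5],[0,0,0]],
    [[0,0,5],[0,0,0]],
    [[0,0,6.8],[0,0,0]],
    [[0,0,7.5],[0,0,0]],
    [[0,0,7.6],[0,0,0]]
  ]
}}

```text
time_s: 8.8
tcp_pos: [0.6076, 0.2333, 0.0466]
eef_rot: [180.0, -0.0, -95.2]
contact_force: [-0.1, 0.4, -3.0]
gripper_width: 0.0233
gripper_force: 30.0
```

Request:
{"api": "move_arm", "payload": {
  "targets": [
    [[0,0,0.1],[0,0,0]],
    [[0,0,0.2],[0,0,0]],
    [[0,0,0.2],[0,0,0]]
  ]
}}

```text
time_s: 9.18
tcp_pos: [0.6075, 0.2338, 0.0449]
eef_rot: [-180.0, 0.0, -95.2]
contact_force: [0.0, 0.2, -2.4]
gripper_width: 0.0231
gripper_force: 30.0
```

Request:
{"api": "move_arm", "payload": {
  "targets": [
    [[0,0,0.1],[0,0,0]],
    [[0,0,0.1],[0,0,0]]
  ]
}}

```text
time_s: 9.43
tcp_pos: [0.6076, 0.2338, 0.044]
eef_rot: [-180.0, 0.0, -95.2]
contact_force: [-1.3, 1.0, 0.9]
gripper_width: 0.0234
gripper_force: 30.0
```

Request:
{"api": "move_arm", "payload": {
  "targets": [
    [[0,0,0],[0,0,0]],
    [[0,0,0],[0,0,0]],
    [[0,0,-1],[0,0,0]],
    [[0,0,-4],[0,0,0]],
    [[0,0,-8],[0,0,0]]
  ],
  "jaw": 4.4
}}

```text
time_s: 10.05
tcp_pos: [0.6069, 0.2333, 0.1242]
eef_rot: [179.9, -0.1, -95.2]
contact_force: [0.7, 0.8, 0.1]
gripper_width: 0.0438
gripper_force: 0.0
```

```bash
python3 go.py 577,0,140,-104.4 577,-196,140,-104.4
```

```text
10.05 [0.6069 0.2333 0.1242] [ 1.799e+02 -1.000e-01 -9.520e+01] [ 38.  23. -10.   0. -57. -43.]
[23.5   0.86 -1.55] [ 0.001 -0.001  0.16 ]
[18.98 -4.87 -0.  ] [0. 0. 0.]
```

Request:
{"api": "move_arm", "payload": {
  "targets": [
    [[5,-0.1,-0.5],[0,0,0.05]],
    [[10,-0.2,-1],[0,0,0.1]],
    [[15,-0.3,-1.5],[0,0,0.16]],
    [[20,-0.4,-1.5],[0,0,0.16]],
    [[25,-0.5,-1.5],[0,0,0.16]]
  ],
  "jaw": 5.5
}}

```text
time_s: 10.68
tcp_pos: [0.5897, -0.0173, 0.1397]
eef_rot: [-179.9, 0.0, -104.4]
contact_force: [0.8, -0.0, 0.8]
gripper_width: 0.0549
gripper_force: 0.0
```

```bash
python3 go.py 577,-196,140,-104.4
```

```text
10.675 [ 0.5897 -0.0173  0.1397] [-179.9    0.  -104.4] [ 17.  17. -17.   0. -56. -32.]
[17.62 -3.21 -0.04] [-0.001  0.001  0.001]
```

Request:
{"api": "move_arm", "payload": {
  "targets": [
    [[5,-0.9,0],[0,0,0]],
    [[10,-1.8,0],[0,0,0]],
    [[15,-2.8,0],[0,0,0]],
    [[17.6,-3.2,1],[0,0,0]],
    [[17.6,-3.2,2],[0,0,0]]
  ]
}}

```text
time_s: 11.3
tcp_pos: [0.5768, -0.1962, 0.119]
eef_rot: [-179.9, 0.0, -104.5]
contact_force: [-1.2, 0.2, -0.7]
gripper_width: 0.0547
gripper_force: 0.0
```

```bash
python3 go.py 577,-196,26,-104.4; python3 - <<'E'
from h import *
d=viewer.capture("top")
a=cv2.resize(d["image"][150:290,330:480],None,fx=2.6,fy=2.6,interpolation=cv2.INTER_CUBIC)
d=viewer.capture("scene")
b=cv2.resize(d["image"][120:260,200:350],None,fx=2.6,fy=2.6,interpolation=cv2.INTER_CUBIC)
cv2.imwrite("pics/o4.png",np.hstack([a,b]))
E
```

```text
11.3 [ 0.5768 -0.1962  0.119 ] [-179.9    0.  -104.5] [ -0.  19. -16.   0. -54. -14.]
[-0.02 -0.01  9.3 ] [-0.001  0.    -0.002]
```

View pics/o4.png

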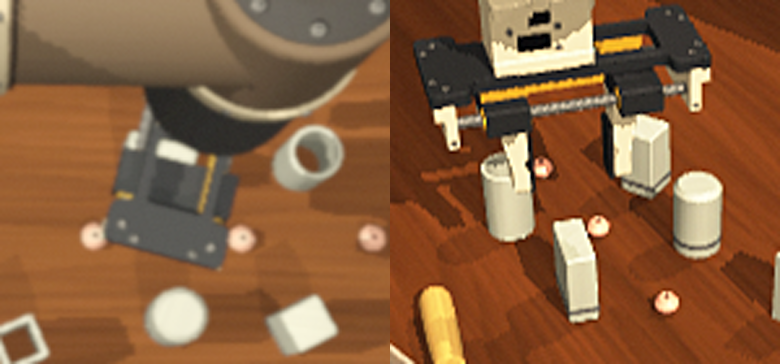

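The left panel shows the oblong's top at (178,148) between the fingers, which are aligned with it. In the right panel the fingers hang clear of all neighbours. Descending.

Request:
{"api": "move_arm", "payload": {
  "targets": [
    [[0,0,3],[0,0,0]],
    [[0,0,6],[0,0,0]],
    [[0,0,8],[0,0,0]],
    [[0,0,9],[0,0,0]],
    [[0,0,9],[0,0,0]]
  ]
}}

```text
time_s: 12.02
tcp_pos: [0.5771, -0.1936, 0.0286]
eef_rot: [180.0, -0.0, -104.3]
contact_force: [1.0, -0.2, -0.4]
gripper_width: 0.0551
gripper_force: 0.0
```

Request:
{"api": "move_arm", "payload": {
  "targets": [
    [[0,0,0],[0,0,0]],
    [[0,0,0],[0,0,0]],
    [[0,0,0],[0,0,0]],
    [[0,0,0],[0,0,0]],
    [[0,0,0],[0,0,0]]
  ],
  "jaw": 0.5,
  "squeeze": 40
}}

```text
time_s: 12.65
tcp_pos: [0.5772, -0.1943, 0.029]
eef_rot: [-180.0, 0.0, -104.4]
contact_force: [-0.7, -0.2, 3.8]
gripper_width: 0.0236
gripper_force: 39.8
```

Request:
{"api": "move_arm", "payload": {
  "targets": [
    [[0,0,-2],[0,0,0]],
    [[0,0,-4.5],[0,0,0]],
    [[0,0,-7],[0,0,0]],
    [[0,0,-9],[0,0,0]],
    [[0,0,-10],[0,0,0]]
  ]
}}

```text
time_s: 13.28
tcp_pos: [0.5764, -0.1941, 0.1285]
eef_rot: [180.0, 0.0, -104.4]
contact_force: [1.3, 0.8, -6.2]
gripper_width: 0.0239
gripper_force: 39.8
```

```bash
python3 go.py 599,144,130,-5.2
```

```text
13.275 [ 0.5764 -0.1941  0.1285] [ 180.     0.  -104.4] [ -0.  19. -15.  -0. -56. -14.]
[-33.31   6.22  -0.13] [ 0.000e+00  1.000e-03 -1.731e+00]
```

Request:
{"api": "move_arm", "payload": {
  "targets": [
    [[-4,0.7,0],[0,0,-0.17]],
    [[-8,1.5,0],[0,0,-0.34]],
    [[-12,2.2,0],[0,0,-0.51]],
    [[-16,3,0],[0,0,-0.68]],
    [[-20,3.7,0],[0,0,-0.85]]
  ]
}}

```text
time_s: 13.9
tcp_pos: [0.5896, 0.0098, 0.1272]
eef_rot: [179.9, 0.1, -55.4]
contact_force: [1.0, -0.2, -5.6]
gripper_width: 0.0241
gripper_force: 39.8
```

```bash
python3 go.py 599,144,130,-5.2
```

```text
13.9 [0.5896 0.0098 0.1272] [ 1.799e+02  1.000e-01 -5.540e+01] [ 20.  17. -18.  -0. -55.  15.]
[-10.51  -8.39  -0.28] [ 0.001  0.002 -0.876]
```

Request:
{"api": "move_arm", "payload": {
  "targets": [
    [[-2.5,-2,0],[0,0,-0.17]],
    [[-5,-4,0],[0,0,-0.34]],
    [[-7.5,-6,-0.2],[0,0,-0.51]],
    [[-9.5,-7.6,-0.2],[0,0,-0.68]],
    [[-10.5,-8.4,-0.2],[0,0,-0.85]]
  ]
}}

```text
time_s: 14.52
tcp_pos: [0.6, 0.1439, 0.129]
eef_rot: [179.9, 0.1, -6.6]
contact_force: [0.4, -1.1, -6.3]
gripper_width: 0.0236
gripper_force: 39.8
```

Request:
{"api": "move_arm", "payload": {
  "targets": [
    [[0,0,0],[0,0,-0.01]],
    [[0,0,0],[0,0,-0.01]]
  ]
}}

```text
time_s: 14.78
tcp_pos: [0.6002, 0.1422, 0.1296]
eef_rot: [179.9, 0.1, -6.6]
contact_force: [0.9, -0.4, -6.4]
gripper_width: 0.0236
gripper_force: 39.8
```

```bash
python3 go.py 599,144,40,-5.2
```

```text
14.775 [0.6002 0.1422 0.1296] [ 1.799e+02  1.000e-01 -6.600e+00] [ 31.  20. -14.  -0. -56.  52.]
[-0.12 -0.18  8.96] [ 0.001  0.002 -0.024]
```

Request:
{"api": "move_arm", "payload": {
  "targets": [
    [[-0.1,-0.1,2.5],[0,0,-0.02]],
    [[-0.1,-0.1,5],[0,0,-0.02]],
    [[-0.1,-0.1,7.5],[0,0,-0.02]],
    [[-0.1,-0.1,8.6],[0,0,-0.02]],
    [[-0.1,-0.1,8.7],[0,0,-0.02]]
  ]
}}

```text
time_s: 15.4
tcp_pos: [0.5998, 0.1432, 0.043]
eef_rot: [179.9, 0.1, -5.3]
contact_force: [0.4, 0.2, -6.3]
gripper_width: 0.0238
gripper_force: 39.8
```

Request:
{"api": "move_arm", "payload": {
  "targets": [
    [[0,0,0.1],[0,0,0]],
    [[0,0,0.2],[0,0,0]],
    [[0,0,0.2],[0,0,0]]
  ]
}}

```text
time_s: 15.78
tcp_pos: [0.6003, 0.144, 0.0421]
eef_rot: [-180.0, -0.0, -5.3]
contact_force: [0.5, 0.7, -6.8]
gripper_width: 0.0237
gripper_force: 39.8
```

Request:
{"api": "move_arm", "payload": {
  "targets": [
    [[0,0,0.1],[0,0,0]],
    [[0,0,0.15],[0,0,0]],
    [[0,0,0.15],[0,0,0]]
  ]
}}

```text
time_s: 16.15
tcp_pos: [0.6, 0.1438, 0.04]
eef_rot: [180.0, 0.0, -5.3]
contact_force: [0.5, 0.4, -6.5]
gripper_width: 0.0239
gripper_force: 39.8
```

Request:
{"api": "move_arm", "payload": {
  "targets": [
    [[0,0,0.1],[0,0,0]],
    [[0,0,0.1],[0,0,0]]
  ]
}}

```text
time_s: 16.4
tcp_pos: [0.6001, 0.1439, 0.04]
eef_rot: [-180.0, -0.0, -5.2]
contact_force: [-4.7, 0.3, 4.7]
gripper_width: 0.0239
gripper_force: 39.8
```

Contact with the floor. Release and rise.

Request:
{"api": "move_arm", "payload": {
  "targets": [
    [[0,0,0],[0,0,0]],
    [[0,0,0],[0,0,0]],
    [[0,0,-1],[0,0,0]],
    [[0,0,-4],[0,0,0]],
    [[0,0,-8],[0,0,0]]
  ],
  "jaw": 4.4
}}

```text
time_s: 17.02
tcp_pos: [0.5998, 0.1436, 0.1197]
eef_rot: [179.9, 0.1, -5.3]
contact_force: [0.3, 0.2, 0.3]
gripper_width: 0.0437
gripper_force: 0.0
```

```bash
python3 go.py 457,-210,150,-95.2
```

```text
17.025 [0.5998 0.1436 0.1197] [ 1.799e+02  1.000e-01 -5.300e+00] [ 32.  20. -15.   0. -55.  53.]
[-10.98  36.52  -2.98] [0.002 0.    1.57 ]
```

Request:
{"api": "move_arm", "payload": {
  "targets": [
    [[-1.2,4,-1],[0,0,0.17]],
    [[-2.4,8,-2],[0,0,0.34]],
    [[-3.6,12,-3],[0,0,0.51]],
    [[-4.8,16,-3],[0,0,0.68]],
    [[-6,20,-3],[0,0,0.85]]
  ],
  "jaw": 6.6
}}

```text
time_s: 17.65
tcp_pos: [0.5218, -0.0509, 0.1502]
eef_rot: [-179.9, -0.0, -54.3]
contact_force: [0.4, -0.2, -0.1]
gripper_width: 0.066
gripper_force: 0.0
```

```bash
python3 go.py 457,-210,130,-95.2
```

```text
17.65 [ 0.5218 -0.0509  0.1502] [-179.9   -0.   -54.3] [ 16.  10. -24.   0. -55.  20.]
[ 9.13 14.55  2.  ] [-0.002 -0.     0.714]
```

Request:
{"api": "move_arm", "payload": {
  "targets": [
    [[2.3,3.6,0],[0,0,0.17]],
    [[4.6,7.2,0],[0,0,0.34]],
    [[6.9,10.8,0.5],[0,0,0.51]],
    [[9.1,14.5,1],[0,0,0.68]],
    [[9.1,14.5,2],[0,0,0.71]]
  ]
}}

```text
time_s: 18.27
tcp_pos: [0.4576, -0.2108, 0.1299]
eef_rot: [-179.9, -0.0, -95.0]
contact_force: [-0.0, 0.6, -0.3]
gripper_width: 0.0658
gripper_force: 0.0
```

Request:
{"api": "move_arm", "payload": {
  "targets": [
    [[0,0,1],[0,0,0]],
    [[0,0,2],[0,0,0]]
  ]
}}

```text
time_s: 18.52
tcp_pos: [0.4587, -0.2081, 0.1087]
eef_rot: [-180.0, -0.0, -94.5]
contact_force: [0.3, 0.4, 0.4]
gripper_width: 0.0661
gripper_force: 0.0
```

```bash
python3 go.py 457,-210,28,-95.2; python3 - <<'E'
from h import *
d=viewer.capture("top")
a=cv2.resize(d["image"][180:330,310:470],None,fx=2.4,fy=2.4,interpolation=cv2.INTER_CUBIC)
a2=cv2.resize(d["image"][160:280,130:260],None,fx=3,fy=3,interpolation=cv2.INTER_CUBIC)
cv2.imwrite("pics/l5.png",np.hstack([a,a2]))
E
```

```text
18.525 [ 0.4587 -0.2081  0.1087] [-180.    -0.   -94.5] [ -2.  11. -30.   0. -49.  -2.]
[0.2  0.16 8.07] [-0.    -0.     0.012]
```

View pics/l5.png

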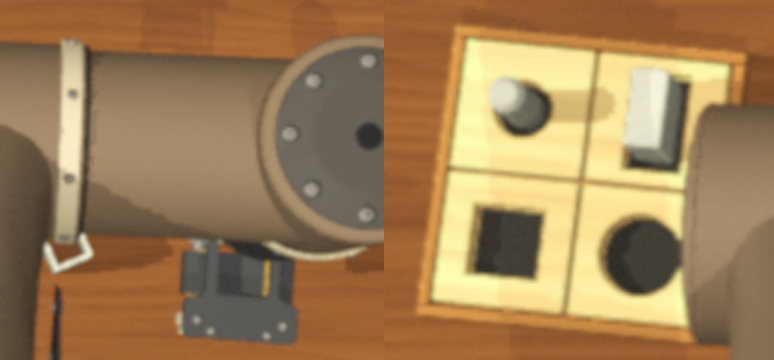

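The right panel shows the small punch (505,98) and the oblong (652,112) standing in their pockets. The left panel shows the gripper over the large punch.

Request:
{"api": "move_arm", "payload": {
  "targets": [
    [[0.1,0.1,2.5],[0,0,0]],
    [[0.1,0.1,5],[0,0,0]],
    [[0.1,0.1,7],[0,0,0]],
    [[0.1,0.1,8],[0,0,0]],
    [[0.1,0.1,8],[0,0,0]]
  ]
}}

```text
time_s: 19.2
tcp_pos: [0.4571, -0.2093, 0.0286]
eef_rot: [179.9, -0.0, -94.6]
contact_force: [-0.5, 0.5, 0.4]
gripper_width: 0.0658
gripper_force: 0.0
```

Request:
{"api": "move_arm", "payload": {
  "targets": [
    [[0,0,0],[0,0,0]],
    [[0,0,0],[0,0,0]],
    [[0,0,0],[0,0,0]],
    [[0,0,0],[0,0,0]],
    [[0,0,0],[0,0,0]]
  ],
  "jaw": 2
}}

```text
time_s: 19.82
tcp_pos: [0.4574, -0.2097, 0.0295]
eef_rot: [-180.0, -0.0, -94.6]
contact_force: [-1.0, 1.5, 5.1]
gripper_width: 0.0394
gripper_force: 40.0
```

Request:
{"api": "move_arm", "payload": {
  "targets": [
    [[0,0,-2],[0,0,0]],
    [[0,0,-4.5],[0,0,0]],
    [[0,0,-7],[0,0,0]],
    [[0,0,-9],[0,0,0]],
    [[0,0,-10],[0,0,0]]
  ]
}}

```text
time_s: 20.45
tcp_pos: [0.4567, -0.2094, 0.1291]
eef_rot: [180.0, 0.0, -94.7]
contact_force: [-0.1, 0.1, -7.2]
gripper_width: 0.0393
gripper_force: 40.0
```

```bash
python3 go.py 509,152,130,-95.2
```

```text
20.45 [ 0.4567 -0.2094  0.1291] [180.    0.  -94.7] [ -2.   9. -28.  -0. -52.  -2.]
[-36.45  -2.27  -0.07] [0.    0.001 0.009]
```

Request:
{"api": "move_arm", "payload": {
  "targets": [
    [[-4,-0.2,0],[0,0,0.01]],
    [[-8,-0.5,0],[0,0,0.01]],
    [[-12.5,-0.8,0],[0,0,0.01]],
    [[-17,-1.1,0],[0,0,0.01]],
    [[-21,-1.3,0],[0,0,0.01]]
  ]
}}

```text
time_s: 21.08
tcp_pos: [0.4863, 0.0, 0.128]
eef_rot: [179.9, -0.0, -95.2]
contact_force: [0.3, -0.0, -6.6]
gripper_width: 0.0392
gripper_force: 40.0
```

Request:
{"api": "move_arm", "payload": {
  "targets": [
    [[-4,-0.3,0],[0,0,0]],
    [[-8,-0.5,0],[0,0,0]],
    [[-12,-0.8,0],[0,0,0]],
    [[-14.5,-0.9,0],[0,0,0]],
    [[-15.4,-1,0],[0,0,0]]
  ]
}}

```text
time_s: 21.7
tcp_pos: [0.5106, 0.152, 0.1281]
eef_rot: [179.9, -0.1, -95.2]
contact_force: [-0.5, -1.3, -6.8]
gripper_width: 0.039
gripper_force: 40.0
```

Request:
{"api": "move_arm", "payload": {
  "targets": [
    [[0,0,0],[0,0,0]],
    [[0,0,0],[0,0,0]]
  ]
}}

```text
time_s: 21.95
tcp_pos: [0.5106, 0.15, 0.1288]
eef_rot: [180.0, -0.0, -95.3]
contact_force: [-0.6, -0.1, -6.2]
gripper_width: 0.0395
gripper_force: 40.0
```

```bash
python3 go.py 509,152,40,-95.2
```

```text
21.95 [0.5106 0.15   0.1288] [180.   -0.  -95.3] [ 37.  12. -25.  -0. -53. -43.]
[-0.19  0.17  8.88] [ 0.001 -0.001 -0.001]
```

Request:
{"api": "move_arm", "payload": {
  "targets": [
    [[-0.2,0.1,2.5],[0,0,0]],
    [[-0.2,0.1,5],[0,0,0]],
    [[-0.2,0.1,7.5],[0,0,0]],
    [[-0.2,0.1,8.6],[0,0,0]],
    [[-0.2,0.1,8.7],[0,0,0]]
  ]
}}

```text
time_s: 22.58
tcp_pos: [0.5101, 0.1524, 0.0418]
eef_rot: [180.0, -0.1, -95.3]
contact_force: [0.3, 0.5, -5.7]
gripper_width: 0.0393
gripper_force: 40.0
```

Request:
{"api": "move_arm", "payload": {
  "targets": [
    [[0,0,0.1],[0,0,0]],
    [[0,0,0.15],[0,0,0]],
    [[0,0,0.15],[0,0,0]]
  ]
}}

```text
time_s: 22.95
tcp_pos: [0.5105, 0.1534, 0.0411]
eef_rot: [-180.0, 0.0, -95.2]
contact_force: [0.0, -1.2, -6.8]
gripper_width: 0.039
gripper_force: 40.0
```

Request:
{"api": "move_arm", "payload": {
  "targets": [
    [[0,0,0.1],[0,0,0]],
    [[0,0,0.15],[0,0,0]],
    [[0,0,0.15],[0,0,0]]
  ]
}}

```text
time_s: 23.32
tcp_pos: [0.5106, 0.1534, 0.0405]
eef_rot: [-179.9, 0.0, -95.2]
contact_force: [-4.3, -1.0, 8.9]
gripper_width: 0.039
gripper_force: 40.0
```

Request:
{"api": "move_arm", "payload": {
  "targets": [
    [[0,0,0],[0,0,0]],
    [[0,0,0],[0,0,0]],
    [[0,0,-1],[0,0,0]],
    [[0,0,-4],[0,0,0]],
    [[0,0,-9],[0,0,0]]
  ],
  "jaw": 5.8
}}

```text
time_s: 23.95
tcp_pos: [0.5095, 0.1526, 0.1293]
eef_rot: [179.9, -0.1, -95.2]
contact_force: [0.3, 1.1, -0.3]
gripper_width: 0.0582
gripper_force: 0.0
```

```bash
python3 go.py 451.5,-303,140,-61.2
```

```text
23.95 [0.5095 0.1526 0.1293] [ 1.799e+02 -1.000e-01 -9.520e+01] [ 38.  12. -25.  -0. -53. -43.]
[45.9   1.64 -0.97] [ 0.003 -0.001 -0.594]
```

Request:
{"api": "move_arm", "payload": {
  "targets": [
    [[4.5,0.2,-0.5],[0,0,-0.1]],
    [[9,0.3,-1],[0,0,-0.2]],
    [[13.5,0.5,-1],[0,0,-0.3]],
    [[18,0.6,-1],[0,0,-0.4]],
    [[22.5,0.8,-1],[0,0,-0.5]]
  ]
}}

```text
time_s: 24.58
tcp_pos: [0.4819, -0.0715, 0.14]
eef_rot: [-179.9, -0.0, -66.4]
contact_force: [0.7, -0.3, -0.9]
gripper_width: 0.0582
gripper_force: 0.0
```

```bash
python3 go.py 451.5,-303,140,-61.2
```

```text
24.575 [ 0.4819 -0.0715  0.14  ] [-179.9   -0.   -66.4] [ 15.   7. -30.   0. -53.   9.]
[19.99 12.07 -0.  ] [-0.001 -0.001 -0.09 ]
```

Request:
{"api": "move_arm", "payload": {
  "targets": [
    [[4,2.4,0],[0,0,-0.03]],
    [[8,4.8,0],[0,0,-0.06]],
    [[12,7.2,0],[0,0,-0.09]],
    [[16,9.6,0],[0,0,-0.09]],
    [[20,12,0],[0,0,-0.09]]
  ]
}}

```text
time_s: 25.2
tcp_pos: [0.4513, -0.3031, 0.14]
eef_rot: [-180.0, -0.1, -61.4]
contact_force: [1.7, -0.2, -0.2]
gripper_width: 0.0578
gripper_force: 0.0
```

Request:
{"api": "move_arm", "payload": {
  "targets": [
    [[0,0,1],[0,0,0]],
    [[0,0,2],[0,0,0]],
    [[0,0,2],[0,0,0]]
  ]
}}

```text
time_s: 25.58
tcp_pos: [0.4508, -0.3004, 0.1183]
eef_rot: [179.9, 0.1, -61.4]
contact_force: [-0.2, -0.3, -0.2]
gripper_width: 0.0579
gripper_force: 0.0
```

```bash
python3 go.py 451.5,-303,28,-61.2; python3 - <<'E'
from h import *
d=viewer.capture("top")
a=cv2.resize(d["image"][180:330,380:500],None,fx=2.6,fy=2.6,interpolation=cv2.INTER_CUBIC)
d=viewer.capture("scene")
b=cv2.resize(d["image"][100:250,220:370],None,fx=2.6,fy=2.6,interpolation=cv2.INTER_CUBIC)
cv2.imwrite("pics/q6.png",np.hstack([a,b]))
E
```

```text
25.575 [ 0.4508 -0.3004  0.1183] [ 1.799e+02  1.000e-01 -6.140e+01] [-13.  14. -24.  -0. -52.  42.]
[0.27 0.05 9.03] [ 0.001  0.001 -0.003]
```

View pics/q6.png

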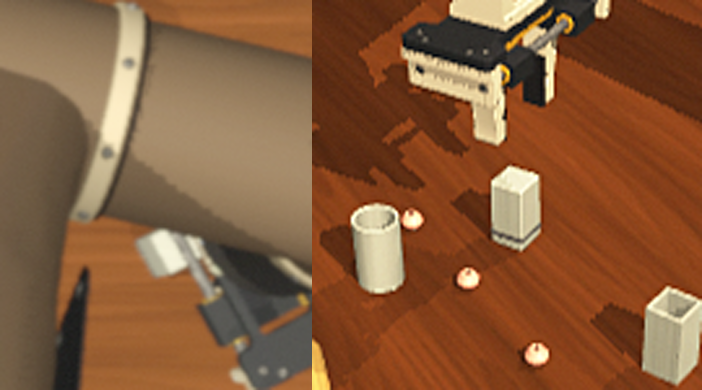

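The punch (515,205 in the right panel) lies right below the fingers' midpoint (515,120) and the faces line up. Descending.

Request:
{"api": "move_arm", "payload": {
  "targets": [
    [[0.2,0,2.5],[0,0,0]],
    [[0.2,0,5],[0,0,0]],
    [[0.2,0,7.5],[0,0,0]],
    [[0.2,0,9],[0,0,0]],
    [[0.2,0,9],[0,0,0]]
  ]
}}

```text
time_s: 26.3
tcp_pos: [0.452, -0.3027, 0.0285]
eef_rot: [179.9, 0.1, -61.4]
contact_force: [-0.9, -0.3, -0.0]
gripper_width: 0.0582
gripper_force: 0.0
```

Request:
{"api": "move_arm", "payload": {
  "targets": [
    [[0,0,0],[0,0,0]],
    [[0,0,0],[0,0,0]],
    [[0,0,0],[0,0,0]],
    [[0,0,0],[0,0,0]],
    [[0,0,0],[0,0,0]]
  ],
  "jaw": 1.5
}}

```text
time_s: 26.92
tcp_pos: [0.4528, -0.3033, 0.0297]
eef_rot: [-180.0, -0.0, -61.4]
contact_force: [1.1, 1.4, 6.2]
gripper_width: 0.032
gripper_force: 40.0
```

Request:
{"api": "move_arm", "payload": {
  "targets": [
    [[0,0,-2],[0,0,0]],
    [[0,0,-4.5],[0,0,0]],
    [[0,0,-7],[0,0,0]],
    [[0,0,-9],[0,0,0]],
    [[0,0,-10],[0,0,0]]
  ]
}}

```text
time_s: 27.55
tcp_pos: [0.4517, -0.3029, 0.1291]
eef_rot: [180.0, 0.0, -61.4]
contact_force: [-0.7, 0.0, -5.7]
gripper_width: 0.0317
gripper_force: 40.0
```

```bash
python3 go.py 517,242,130,-95.2; python3 - <<'E'
from h import *
d=viewer.capture("scene")
cv2.imwrite("pics/q7.png",cv2.resize(d["image"][100:400,180:500],None,fx=2,fy=2,interpolation=cv2.INTER_CUBIC))
E
```

```text
27.55 [ 0.4517 -0.3029  0.1291] [180.    0.  -61.4] [-13.  13. -23.  -0. -53.  42.]
[-44.74 -31.79  -0.06] [0.    0.001 0.589]
```

View pics/q7.png

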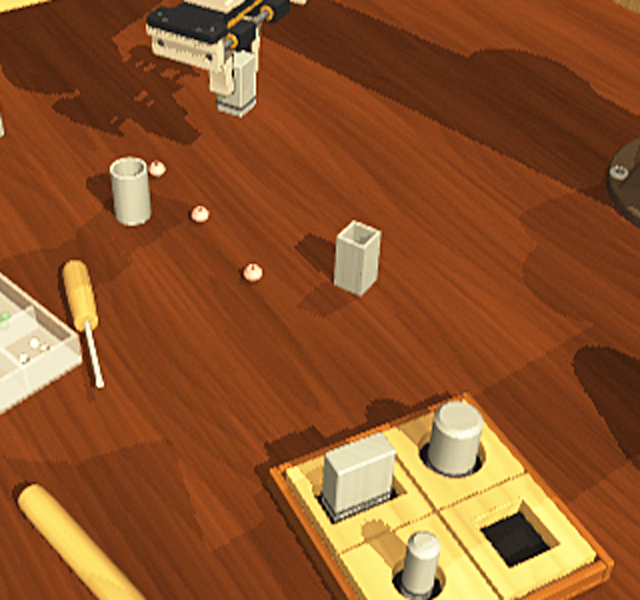

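Square punch held upright at (237,90); the other three sit in their pockets and both tubes are standing. Carrying on to the square pocket.

Request:
{"api": "move_arm", "payload": {
  "targets": [
    [[-3.6,-2.6,0],[0,0,0.06]],
    [[-7.2,-5.1,0],[0,0,0.12]],
    [[-10.8,-7.7,0],[0,0,0.18]],
    [[-14.4,-10.2,0],[0,0,0.24]],
    [[-18,-12.8,0],[0,0,0.3]]
  ]
}}

```text
time_s: 28.22
tcp_pos: [0.4775, -0.0825, 0.1279]
eef_rot: [179.9, 0.0, -78.7]
contact_force: [0.3, -0.2, -5.4]
gripper_width: 0.0321
gripper_force: 40.0
```

```bash
python3 go.py 517,242,132,-95.2
```

```text
28.225 [ 0.4775 -0.0825  0.1279] [179.9   0.  -78.7] [ 13.   8. -31.  -0. -52.  -2.]
[-31.06 -10.21  -0.42] [0.002 0.    0.287]
```

Request:
{"api": "move_arm", "payload": {
  "targets": [
    [[-4.5,-1.5,-0.1],[0,0,0.06]],
    [[-9,-3,-0.2],[0,0,0.12]],
    [[-13.5,-4.4,-0.3],[0,0,0.18]],
    [[-18,-5.9,-0.3],[0,0,0.24]],
    [[-22.5,-7.4,-0.3],[0,0,0.28]]
  ]
}}

```text
time_s: 28.85
tcp_pos: [0.5057, 0.1525, 0.1308]
eef_rot: [179.9, -0.1, -94.7]
contact_force: [1.2, -0.5, -6.4]
gripper_width: 0.0316
gripper_force: 40.0
```

Request:
{"api": "move_arm", "payload": {
  "targets": [
    [[0,0,0],[0,0,0]],
    [[0,0,0],[0,0,0]]
  ]
}}

```text
time_s: 29.1
tcp_pos: [0.5055, 0.151, 0.1307]
eef_rot: [179.9, -0.1, -94.6]
contact_force: [0.1, 0.3, -4.9]
gripper_width: 0.032
gripper_force: 40.0
```

```bash
python3 go.py 517,242,132,-95.2
```

```text
29.1 [0.5055 0.151  0.1307] [ 1.799e+02 -1.000e-01 -9.460e+01] [ 38.  12. -25.  -0. -53. -43.]
[-9.16 -0.42 -0.14] [ 0.002 -0.002  0.01 ]
```

Request:
{"api": "move_arm", "payload": {
  "targets": [
    [[-3,-0.1,0],[0,0,0.01]],
    [[-6,-0.3,0],[0,0,0.01]],
    [[-8.5,-0.4,0],[0,0,0.01]],
    [[-9.2,-0.4,0],[0,0,0.01]],
    [[-9.2,-0.4,0],[0,0,0.01]]
  ]
}}

```text
time_s: 29.72
tcp_pos: [0.5177, 0.2425, 0.1316]
eef_rot: [180.0, -0.0, -95.2]
contact_force: [-0.8, -0.6, -4.7]
gripper_width: 0.0319
gripper_force: 40.0
```

```bash
python3 go.py 517,242,41,-95.2
```

```text
29.725 [0.5177 0.2425 0.1316] [180.   -0.  -95.2] [ 45.  16. -20.  -0. -55. -50.]
[0.04 0.06 9.06] [ 0.001 -0.001 -0.   ]
```

Request:
{"api": "move_arm", "payload": {
  "targets": [
    [[0,0,2.5],[0,0,0]],
    [[0,0,5],[0,0,0]],
    [[0,0,7.5],[0,0,0]],
    [[0,0,8.8],[0,0,0]],
    [[0,0,8.9],[0,0,0]]
  ]
}}

```text
time_s: 30.35
tcp_pos: [0.5177, 0.2419, 0.0425]
eef_rot: [179.9, -0.1, -95.2]
contact_force: [0.0, 0.2, -5.1]
gripper_width: 0.0316
gripper_force: 40.0
```

Request:
{"api": "move_arm", "payload": {
  "targets": [
    [[0,0,0.1],[0,0,0]],
    [[0,0,0.2],[0,0,0]],
    [[0,0,0.2],[0,0,0]]
  ]
}}

```text
time_s: 30.72
tcp_pos: [0.5182, 0.2429, 0.0416]
eef_rot: [-180.0, 0.0, -95.2]
contact_force: [0.3, -0.3, -4.9]
gripper_width: 0.0318
gripper_force: 40.0
```

Request:
{"api": "move_arm", "payload": {
  "targets": [
    [[0,0,0.1],[0,0,0]],
    [[0,0,0.15],[0,0,0]],
    [[0,0,0.15],[0,0,0]]
  ]
}}

```text
time_s: 31.1
tcp_pos: [0.5182, 0.243, 0.0407]
eef_rot: [-180.0, 0.0, -95.2]
contact_force: [-2.9, -1.3, 6.1]
gripper_width: 0.0319
gripper_force: 40.0
```

Request:
{"api": "move_arm", "payload": {
  "targets": [
    [[0,0,0],[0,0,0]],
    [[0,0,0],[0,0,0]],
    [[0,0,-1],[0,0,0]],
    [[0,0,-4],[0,0,0]],
    [[0,0,-9],[0,0,0]]
  ],
  "jaw": 5.2
}}

```text
time_s: 31.72
tcp_pos: [0.5172, 0.242, 0.1297]
eef_rot: [179.9, -0.1, -95.2]
contact_force: [1.0, 1.2, 0.1]
gripper_width: 0.0522
gripper_force: 0.0
```

Request:
{"api": "move_arm", "payload": {
  "targets": [
    [[-4,0,-3],[0,0,0]],
    [[-9,0,-6],[0,0,0]],
    [[-14,0,-8],[0,0,0]],
    [[-19,0,-8],[0,0,0]],
    [[-24,0,-8],[0,0,0]]
  ]
}}

```text
time_s: 32.35
tcp_pos: [0.54, 0.4834, 0.211]
eef_rot: [-179.9, 0.1, -95.2]
contact_force: [0.7, 0.7, -0.9]
gripper_width: 0.052
gripper_force: 0.0
```

```bash
python3 - <<'E'
from h import *
d=viewer.capture("top")
a=cv2.resize(d["image"][160:290,130:260],(390,390),interpolation=cv2.INTER_CUBIC)
a2=cv2.resize(d["image"][190:310,310:480],(390,275),interpolation=cv2.INTER_CUBIC)
cv2.imwrite("pics/f8.png",np.hstack([a,np.vstack([a2,np.zeros((115,390,3),np.uint8)])]))
W={"punch_large_mid":(.509,.152),"punch_small_mid":(.607,.234),"punch_square_mid":(.517,.242),"punch_oblong_mid":(.599,.144),"tube_square_mid":(.4342,-.0879),"tube_round_mid":(.579,-.3096)}
for n,p in W.items():
    z=.011 if n[0]=='p' else 0; t=proj(d,[[*p,.031+z]])[0]
    for o in outline_of(n,"top"):
        b=o['box']
        if np.hypot((b[0]+b[2])/2-t[0],(b[1]+b[3])/2-t[1])<20:
            x=fit(n,[d],[o['mask']],p,z); print(n,np.round(x[:4],1),x[4]);break
E
```

```text
punch_large_mid [510.  156.3  -3.2  20.9] [np.float64(460.0)]
punch_small_mid [606.7 235.1   9.6  18.8] [np.float64(235.0)]
punch_square_mid [517.4 243.4 172.6  45.9] [np.float64(412.0)]
punch_oblong_mid [598.3 143.9  -1.2  60.5] [np.float64(471.0)]
tube_square_mid [435.  -89.  113.5 143.3] [np.float64(195.0)]
tube_round_mid [ 578.7 -309.2    2.6   83.3] [np.float64(418.0)]
```

View pics/f8.png

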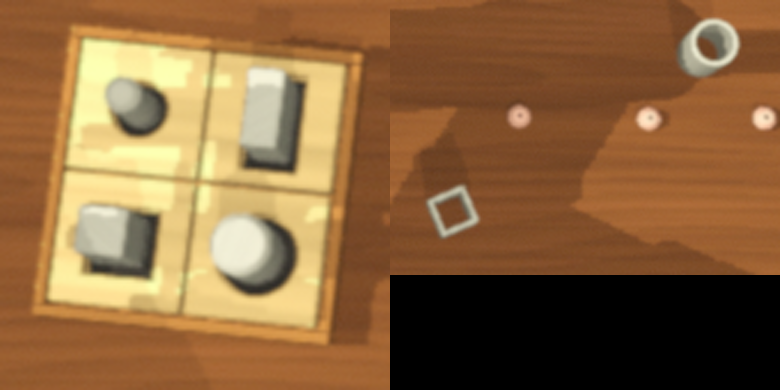

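The left panel shows all four punches upright in their matching pockets: small (135,103), oblong (270,118), square (117,238) and large (250,250). The measured centres are within a few mm of the pocket centres and both tubes are unmoved, so I'm handing in.

```bash
python3 -c "
from plant import r; print(r.close_job())"
```

```text
the job is handed in; nothing more can be done
None
```

All four punches were set down upright in their matching pockets and both tubes were left where they stood. The job was handed in at about 32 s, and the hand-in gave no verdict back.

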